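Load the torque arm and hold the frame lock clear for a load-cell reading

ROBOT

A 6-joint arm with a two-finger parallel gripper is mounted at the origin on the work surface. World frame = base frame: x ahead of the robot, y to its left, z up, the work surface at z = 0. Lengths are in m, angles in rad, forces in N, time in s.
With the tool pointing down it reaches from about 0.375 to 0.9 m from the base axis. Payload 3.1 kg.
Tool frame: the origin (TCP) lies at the very end of the fingers, on their centre line; the grasp point (between the pads) lies 19 mm behind it; z points along the fingers, y is the line along which they close (so a half turn about z gives the same grasp; the last joint's range is limited). The gripper opens to 87 mm and grips with 3 to 60 N. Pads are 19 mm wide; open, the fingers measure 117 mm over their backs; the gripper's body (75 mm by 190 mm) begins 51 mm behind the grasp point.
Start: joints at [1.052, 0.527, 1.433, -0, 1.181, -0.178], TCP at [0.209, 0.589, 0.223] pointing down, gripper open.
Joint ranges: [-3.08, 3.08], [-0.75, 2.2], [0.22, 2.44], [-1.43, 4.57], [0, 2.65], [-2.85, 2.85]. Speed limits (rad/s): [2.79, 2.79, 3.14, 3.14, 3.14, 3.14].

INTERFACE

Orientations are given as a unit quaternion [x, y, z, w].
In Python, from rig import robot gives the robot as it stands. The module is installed in compiled form; this text tells all that it offers.
- The arm moves only by the tool servo_tool, never from a script. Its argument "rows" is one flat list of numbers, 5 for each row, row after row: the closure, from -1 (fully open) to 1 (shut), so that 0 is half open, then the shift along the tool's x, y, z in m, then the turn about the tool's z in degrees. A call has 1 to 5 rows; each row shifts and turns the commanded pose from where the row before left it, along the tool's axes as they then stand; what a row does not reach is not made up. A row lasts 1/12 s, in which the tool goes at most 41.7 mm and 7.16 degrees, less where a joint would pass 70% of its speed; a pose out of reach is approached as far as the arm can. A call with a gripper value outside its range is refused whole. The fingers move at their own pace and stop on an object; "newtons" is the grip in N (left out, the last holds). Time passes only in rows, so rows that do not move let the fingers close. It gives the time, the measured TCP pose, the force, the opening and the grip force at its end, in the units of the state.
- robot.get_obs(): the state, without advancing time (a new reading comes with each control period).
- robot.camera(name): name is "scene" or "top" or "wrist"; returns a dict with "pixels" (420x560x3 uint8, red, green, blue), "intrinsics" (3x3 intrinsics, pixels), "rvec" (rotation vector, rad) and "tvec" (3), from world to camera coordinates, as OpenCV has them; the wrist camera has in their place "mount" (4x4, takes a point from camera to tool coordinates, whose origin is the TCP and whose axes are the flange's). Camera axes: x right, y down, z forward; pixel columns grow to the right and rows downward; lengths in m; the calibration is good to about 2 mm. A picture is of the moment at which its call begins: read the wrist's pose just before it. There is no depth.
- robot.hand_in(): hands the job in; it is judged then, once.
Trained networks look in a picture, given as the dict that the camera call returned (one of the last four; its "shot" number tells which), for a name from the list of things; names that differ only in an ending like _2 or _b are one class to them, and where a whole thing is asked for, a point or a joint stands for the part that bears it (a point fixed in the world has none). Each returns a list of dicts, best first, with "score" (0 to 1); they miss things now and then, are a little off and sometimes report something else, mostly with a low value. They report only what shows in the picture. A call takes as long as a camera call. They do not tell look-alikes from the thing itself.
- robot.spot_in(picture, query): "at" ([x, y, z] in m, in world coordinates, good to about 4 mm: the middle of the surface that is visible of it).
- robot.outline_of(picture, query): "region" (420x560 bool, what is visible of it).
- robot.place_of(picture, query): "at" ([x, y, z] in m, in world coordinates, good to about 4 mm: a listed point, or the origin of a listed thing).
The state is a dict: "time": time; "q": joint angles; "joint_velocities": joint speeds; "joint_torque": joint torques, N m; "position": TCP position; "tool_rot": TCP orientation; "ft_force": force on the tool from outside, world axes, zero at the start; "moment": the same for the moment, N m; "grip_width": finger opening in m; "grip_force": force on a finger pad.
Only numpy, scipy, OpenCV 4.12 (cv2) and the standard library are available. Lean on these libraries where they do the work, as an engineer would, in place of code of your own. Each camera call takes 0.05 s, during which the arm holds its last target. There are 200 camera calls.

TASK

The swinging-frame dynamometer is to be checked with a dead weight: with the frame still locked, take the larger of the two steel ring weights, lower it (do not drop it) over the upright peg at the end of the torque arm until it sits flat, and let go of it. Then pull the black knob of the spring plunger that locks the frame straight up as far as it goes, so that the pin is clear of its hole and the loaded arm comes down on the load cell by itself. Finish while still holding the knob fully up, with the robot touching neither the weight nor the frame, and leave the other loose things on the bench where they are.

Things in the scene. Friction and masses are not known exactly. Their poses are not given: they have to be found in the camera images.
- rig: Fixed base: aluminium bed 400 x 200 x 22 mm, two grey bearing pedestals, and an outrigger 90 mm wide out to y = -320 mm under the torque arm. Origin: centre of the bed's underside, on the bench; x along the shaft (115 mm up), z up; the torque arm points along -y. Its highest part is the steel lock ledge on the +x side: 50 mm wide, x = 50 to 175 mm, top 227 mm above the bench.
- frame: Swinging frame: ribbed machine housing (145 mm across) in the pedestals, torque arm (level flat bar 32 x 12 mm, to y = -270 mm), counterweight opposite. Origin on the shaft axis, 115 mm above the rig's; x along the shaft, z up when locked. Locked: under 0.02 rad of play. Unlocked with the weight on, the arm end sinks by itself about 0.05 rad (12 mm at the peg) onto the load cell; bare it balances.
- loadcell: The load cell: S-shaped aluminium block 50 x 20 x 60 mm with a round steel button on top, on the outrigger under the torque arm, 190 mm from the shaft axis; the bar stands 6 to 9.5 mm above the button while locked. Origin: centre of its underside, 15 mm above the bench.
- seat (a point): Centre of the top face of the round weight seat (44 mm across, 4 mm above the bar) near the torque arm's end, 250 mm from the shaft axis, about 125 mm above the bench; at the foot of the upright peg. Peg: 12 mm diameter, ends 46 mm above this point, its top 10 mm taper to 5 mm. z up along the peg.
- seated (a point): The point on the peg's axis 17 mm above the seat, where the middle of the large weight lies when it sits flat on the seat.
- weight_mid (a point): Middle (half-way up, on the axis) of the LARGER ring weight: plain steel ring, outer diameter 52 mm, height 34 mm, hole 18 mm through it, 0.5 kg. It lies flat on the bench, hole upright (this point 17 mm above the bench). z is the axis of the hole.
- weight: The same larger weight; origin at the centre of its underside.
- small_weight_mid (a point): Middle (half-way up) of the SMALLER ring weight, a bystander: outer diameter 40 mm, height 26 mm, hole 18 mm, 0.2 kg, flat on the bench. The two weights' places may be swapped.
- knob (a point): Centre of the head of the plunger's black knob: round, 32 mm diameter, from 9 mm below to 11 mm above this point; below it a neck 22 mm in diameter, 10 mm high. 267 mm above the bench with the pin home; moves with the knob. Beneath the neck stands a fixed barrel, 26 mm in diameter, from the lock ledge (227 mm) up to 247 mm above the bench.
- plunger (a joint): Travel of the spring plunger in m: 0 = pin home (11 mm deep in the frame's lock hole), growing as the knob is pulled straight up; the stop is at 0.016, the pin leaves the hole at about 0.011. The spring pulls down with about 6 N at home, 13 N at the stop; the loaded frame adds some 2 N of friction. No rest position: it springs back when let go.
- multimeter: Bystander: yellow hand-held meter lying on the bench, 90 x 190 x 42 mm; origin at the centre of its underside.
- coupling_half: Bystander: dark steel jaw coupling half, 52 mm diameter, 36 mm high, standing on the bench; origin at the centre of its underside.
- screwdriver: Bystander: screwdriver, 190 mm long, lying on the bench.
Mind the look-alikes: they are no part of the job. Leave any green or purple look-alike of the weight alone.

How it is judged:
On the way, in this order (a step that is already met when the one before it is completed fails the run):
1. the larger weight sits flat on the arm's seat, over the peg and let go, with the plunger still home (distance between weight_mid and seated below 0.006 m and angle between the z axis of weight and the z axis of frame, either way round below 0.08 rad and contact force between each of the arm, the fingers and weight below 0.2 N and value of joint plunger below 0.004 m and angle between frame's own z axis and vertical below 0.025 rad), for 0.2 s.
2. the plunger is pulled fully up and the loaded arm has come down on the load cell (value of joint plunger above 0.0135 m and angle between frame's own z axis and vertical above 0.035 rad and contact force between frame and loadcell above 2 N), for 0.2 s.
At the end, for the whole second after the job is handed in: Knob still held by the fingers (over 2 N), plunger up more than 13.5 of 16 mm; larger weight flat on its seat (6 mm, 0.08 rad), at rest; frame down over 0.035 rad and on the load cell with over 2 N; robot touching neither weight nor frame (all of step 2 and contact force between the fingers and plunger above 2 N and distance between weight_mid and seated below 0.006 m and angle between the z axis of weight and the z axis of frame, either way round below 0.08 rad and contact force between each of the fingers, the arm and weight below 0.2 N and contact force between each of the arm, the fingers and frame below 0.5 N and linear speed of weight below 0.03 m/s); the arm keeps its last pose, push and grip.
It fails at once if the larger weight is dropped (moves faster than 0.5 m/s while nothing holds it) (linear speed of weight above 0.5 m/s and contact force between the fingers and weight below 0.1 N).
It fails at once if a bystander (smaller weight, meter, coupling half, screwdriver) is moved by more than 25 mm (distance of any of small_weight_mid, multimeter, coupling_half, screwdriver from where it was at the start of the episode above 0.025 m).
It also fails if it takes over 58 s, if anything falls off the work surface, if the arm or the gripper's body presses on something with over 40 N, if the wrist force passes 120 N, or if a joint passes its speed limit or range.

## Working session

There is one attempt and no reset: what is moved stays moved. The work goes in short steps, Python scripts to look and compute and a tool call to move; the robot and the scene stay as the last step left them, time stands still between calls to the robot, and variables do not carry over. Pictures are saved under pics/ and viewed, at most 10 in all, crops included, and the job is handed in when it is done.

Besides the shell and the picture viewer there is one more tool, called after "Request:" in YAML: its name, and indented under it one key for each argument. servo_tool: Moves the arm, as the interface text tells. Its arguments: {"type":"object","properties":{"rows":{"type":"array","items":{"type":"number"}},"newtons":{"type":"number"}},"required":["rows"]}

```bash
mkdir -p pics
cat > h.py <<'E'
import numpy as np, cv2
from rig import robot
from scipy.spatial.transform import Rotation as R
def save(p,n): cv2.imwrite('pics/'+n,p['pixels'][:,:,::-1])
def proj(p,X): return cv2.projectPoints(np.array([X],float),np.array(p['rvec']),np.array(p['tvec']),np.array(p['intrinsics']),None)[0].ravel().round(0)
def onplane(p,u,v,z):
    M=R.from_rotvec(np.ravel(p['rvec'])).as_matrix();t=np.ravel(p['tvec']);c=-M.T@t
    d=M.T@np.linalg.inv(p['intrinsics'])@[u,v,1];return c+d*(z-c[2])/d[2]
E
python3 - <<'E'
from h import *
print({k:np.round(v,3) for k,v in robot.get_obs().items()})
for c in ['scene','top']:
    p=robot.camera(c);save(p,c+'0.png')
    for q in ['weight_mid','small_weight_mid','seat','knob','rig','coupling_half','multimeter','screwdriver','loadcell']:
        print(c,q,[(np.round(d['at'],3),round(d['score'],2),proj(p,d['at'])) for d in robot.place_of(p,q)[:3]])
E
```

```text
{'time': np.float64(0.0), 'q': array([ 1.052,  0.528,  1.434, -0.   ,  1.181, -0.179]), 'joint_velocities': array([-0.003,  0.001,  0.001, -0.001,  0.001,  0.001]), 'joint_torque': array([ 1.0000e-03, -4.4005e+01, -1.7659e+01,  6.3000e-02,  5.8000e-02,
       -0.0000e+00]), 'position': array([0.208, 0.588, 0.222]), 'tool_rot': array([ 0.17 ,  0.986, -0.001, -0.   ]), 'ft_force': array([0.426, 0.362, 0.087]), 'moment': array([ 0.082,  0.013, -0.015]), 'grip_force': np.float64(0.0), 'grip_width': np.float64(0.087)}
scene weight_mid [(array([ 0.377, -0.443,  0.017]), 0.93, array([107., 266.])), (array([ 0.426, -0.348,  0.015]), 0.74, array([146., 266.])), (array([ 0.422, -0.261,  0.015]), 0.58, array([177., 254.]))]
scene small_weight_mid [(array([ 0.596, -0.327,  0.015]), 0.67, array([170., 313.])), (array([ 0.542, -0.157,  0.145]), 0.61, array([222., 238.]))]
scene seat [(array([ 0.544, -0.159,  0.124]), 0.91, array([222., 245.]))]
scene knob [(array([0.623, 0.089, 0.268]), 0.74, array([330., 188.])), (array([ 0.705, -0.344, -0.   ]), 0.62, array([177., 357.]))]
scene rig [(array([ 0.
[... 362 characters left out ...]
, 265.]))]
top weight_mid [(array([ 0.424, -0.352,  0.016]), 0.8, array([395., 268.])), (array([ 0.419, -0.264,  0.014]), 0.78, array([363., 270.])), (array([ 0.378, -0.437,  0.018]), 0.72, array([426., 284.]))]
top small_weight_mid [(array([ 0.596, -0.325,  0.01 ]), 0.69, array([383., 207.]))]
top seat [(array([ 0.542, -0.159,  0.128]), 0.7, array([331., 222.]))]
top knob [(array([0.629, 0.084, 0.266]), 0.48, array([233., 179.]))]
top rig []
top coupling_half [(array([ 0.706, -0.348,  0.001]), 0.69, array([389., 170.]))]
top multimeter [(array([ 0.539,  0.443, -0.005]), 0.95, array([113., 227.]))]
top screwdriver [(array([ 0.526, -0.48 , -0.002]), 0.69, array([437., 232.]))]
top loadcell []
```

Run:
```python
import cv2
s=cv2.imread('pics/scene0.png');t=cv2.imread('pics/top0.png')
cv2.imwrite('pics/c1.png',cv2.resize(s[220:380,80:280],None,fx=4,fy=3.75*1,interpolation=2)[:600])
cv2.imwrite('pics/c2.png',cv2.resize(t[130:330,190:455],None,fx=3,fy=3,interpolation=2))
```

```text
(no output)
```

View pics/scene0.png

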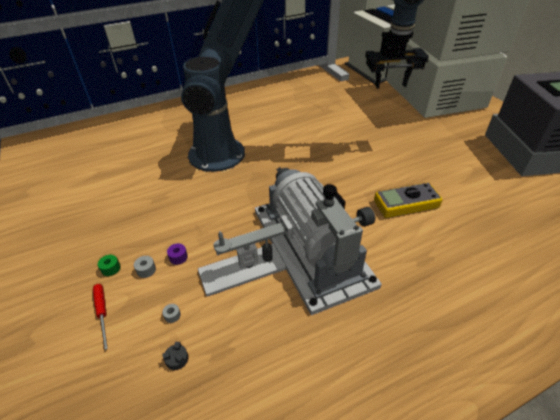

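View pics/c1.png

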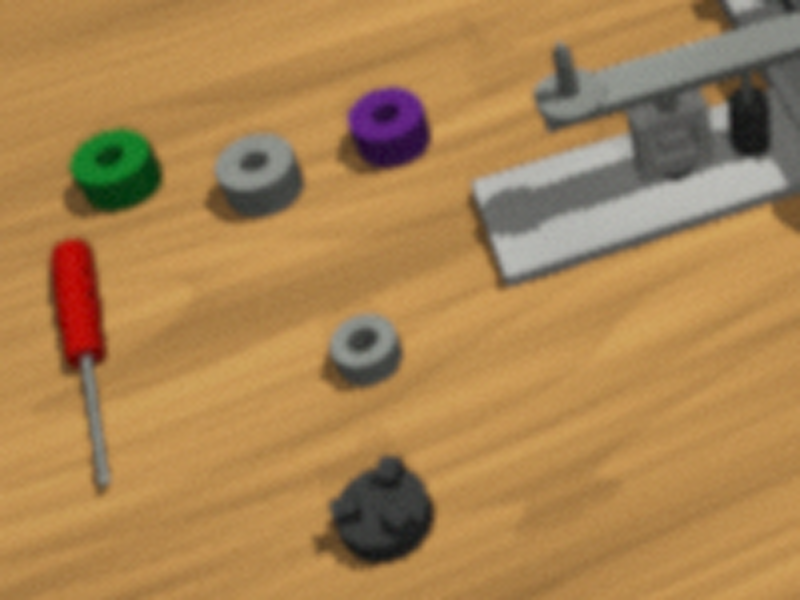

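View pics/c2.png

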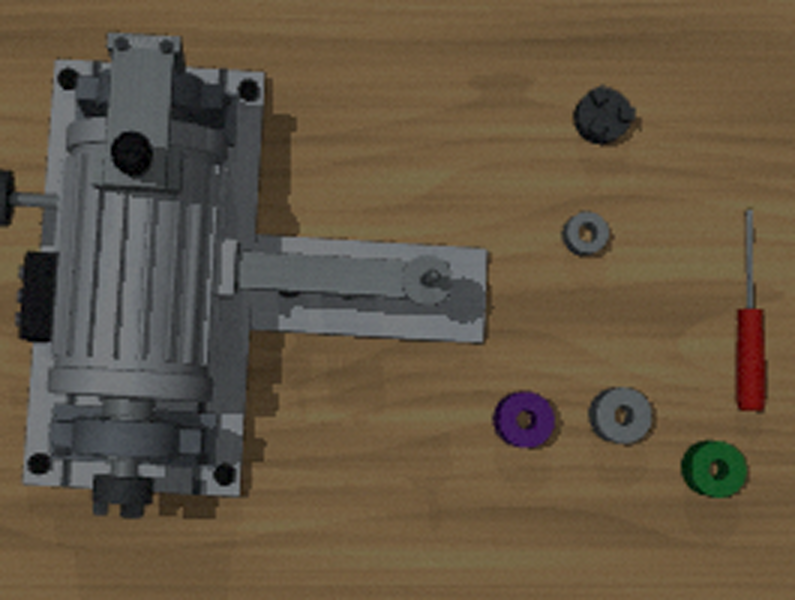

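Candidates in the scene picture:
- Grey ring (146,266): bare steel and the larger of the two steel rings, so this is the one meant.
- Green (107,266) and purple (177,254): the look-alikes, to be left alone.
- Small grey ring (170,313): the smaller weight, a bystander.

The crop confirms the choice. The larger weight is at about (0.425,-0.350), the seat/peg at (222,245) and the black knob at (330,188).

```bash
cat >> h.py <<'E'
def plan(way, step=.04, pose=None):
    "way: list of (x,y,z,bearing deg of tool y or None)"
    o=robot.get_obs(); p=np.array(o['position']); M=R.from_quat(o['tool_rot']).as_matrix()
    print('t',round(float(o['time']),2),'now',p.round(4),'bear',np.degrees(np.arctan2(M[1,1],M[0,1])).round(1),'tilt',np.degrees(np.arccos(-M[2,2])).round(2),'w',round(float(o['grip_width']),4))
    rows=[]
    for x,y,z,b in way:
        t=np.array([x,y,z]); b0=np.degrees(np.arctan2(M[1,1],M[0,1])); db=0 if b is None else (b0-b+180)%360-180
        n=max(int(np.ceil(np.linalg.norm(t-p)/step)),int(np.ceil(abs(db)/7)),1)
        for i in range(n):
            s=np.round(M.T@((t-p)/(n-i)),3); d=np.round(db/n,1)
            rows.append([*s,d]); p=p+M@s; M=M@R.from_euler('z',d,degrees=True).as_matrix()
    for i in range(0,len(rows),5): print([[float(v) for v in r] for r in rows[i:i+5]])
E
python3 - <<'E'
from h import *
plan([(.43,.1,.34,30),(.425,-.345,.16,-10)])
E
```

```text
t 1.0 now [0.2089 0.5891 0.2226] bear 70.5 tilt 0.0 w 0.087
[[-0.027, -0.028, -0.008, 2.9], [-0.028, -0.026, -0.008, 2.9], [-0.029, -0.025, -0.008, 2.9], [-0.03, -0.023, -0.008, 2.9], [-0.032, -0.022, -0.009, 2.9]]
[[-0.033, -0.02, -0.008, 2.9], [-0.034, -0.018, -0.009, 2.9], [-0.034, -0.017, -0.008, 2.9], [-0.035, -0.015, -0.009, 2.9], [-0.036, -0.013, -0.008, 2.9]]
[[-0.037, -0.011, -0.009, 2.9], [-0.037, -0.01, -0.008, 2.9], [-0.037, -0.008, -0.009, 2.9], [-0.038, -0.005, -0.008, 2.9], [-0.03, -0.017, 0.014, 3.1]]
[[-0.03, -0.016, 0.014, 3.1], [-0.031, -0.014, 0.014, 3.1], [-0.032, -0.012, 0.014, 3.1], [-0.033, -0.011, 0.014, 3.1], [-0.033, -0.009, 0.014, 3.1]]
[[-0.033, -0.007, 0.014, 3.1], [-0.034, -0.005, 0.014, 3.1], [-0.034, -0.004, 0.014, 3.1], [-0.034, -0.002, 0.013, 3.1], [-0.034, 0.0, 0.014, 3.1]]
[[-0.035, 0.003, 0.013, 3.1], [-0.034, 0.004, 0.014, 3.1]]
```

Request:
servo_tool:
  rows: [-1, -0.027, -0.028, -0.008, 2.9, -1, -0.028, -0.026, -0.008, 2.9, -1, -0.029, -0.025, -0.008, 2.9, -1, -0.03, -0.023, -0.008, 2.9, -1, -0.032, -0.022, -0.009, 2.9]

```text
time: 1.42
position: [0.2882, 0.4126, 0.2638]
tool_rot: [0.293, 0.956, -0.0, 0.0]
ft_force: [1.0, 0.5, 0.3]
grip_width: 0.0869
grip_force: 0.0
```

Request:
servo_tool:
  rows: [-1, -0.033, -0.02, -0.008, 2.9, -1, -0.034, -0.018, -0.009, 2.9, -1, -0.034, -0.017, -0.008, 2.9, -1, -0.035, -0.015, -0.009, 2.9, -1, -0.036, -0.013, -0.008, 2.9]

```text
time: 1.83
position: [0.3675, 0.2382, 0.3063]
tool_rot: [0.412, 0.911, 0.0, 0.0]
ft_force: [1.7, -0.1, -0.4]
grip_width: 0.087
grip_force: 0.0
```

Request:
servo_tool:
  rows: [-1, -0.037, -0.011, -0.009, 2.9, -1, -0.037, -0.01, -0.008, 2.9, -1, -0.037, -0.008, -0.009, 2.9, -1, -0.038, -0.005, -0.008, 2.9, -1, 0, 0, 0, 0]

```text
time: 2.25
position: [0.4347, 0.0946, 0.3416]
tool_rot: [0.505, 0.863, 0.0, 0.004]
ft_force: [0.8, 0.7, 0.1]
grip_width: 0.087
grip_force: 0.0
```

Request:
servo_tool:
  rows: [-1, -0.03, -0.017, 0.014, 3.1, -1, -0.03, -0.016, 0.014, 3.1, -1, -0.031, -0.014, 0.014, 3.1, -1, -0.032, -0.012, 0.014, 3.1, -1, -0.033, -0.011, 0.014, 3.1]

```text
time: 2.67
position: [0.4284, -0.0722, 0.2692]
tool_rot: [0.614, 0.789, 0.0, 0.0]
ft_force: [0.8, -0.5, 0.1]
grip_width: 0.0869
grip_force: 0.0
```

Request:
servo_tool:
  rows: [-1, -0.033, -0.009, 0.014, 3.1, -1, -0.033, -0.007, 0.014, 3.1, -1, -0.034, -0.005, 0.014, 3.1, -1, -0.034, -0.004, 0.014, 3.1, -1, -0.034, -0.002, 0.013, 3.1]

```text
time: 3.08
position: [0.4255, -0.243, 0.1998]
tool_rot: [0.715, 0.699, 0.0, -0.0]
ft_force: [-0.0, 0.5, -0.1]
grip_width: 0.0867
grip_force: 0.0
```

Request:
servo_tool:
  rows: [-1, -0.034, 0, 0.014, 3.1, -1, -0.02, 0.003, 0.013, 3.1, -1, 0, 0, 0, 0, -1, 0, 0, 0, 0]

```text
time: 3.42
position: [0.4262, -0.2961, 0.1727]
tool_rot: [0.751, 0.66, 0.0, -0.001]
ft_force: [0.8, 0.6, -0.4]
grip_width: 0.0867
grip_force: 0.0
```

```bash
cat >> h.py <<'E'
def wrist(name=None,queries=()):
    o=robot.get_obs(); p=robot.camera('wrist')
    T=np.eye(4);T[:3,:3]=R.from_quat(o['tool_rot']).as_matrix();T[:3,3]=o['position']
    C=T@np.array(p['mount']); W=np.linalg.inv(C)
    p2=dict(p); p2['rvec']=R.from_matrix(W[:3,:3]).as_rotvec(); p2['tvec']=W[:3,3]
    if name: save(p,name)
    for q in queries: print(q,[(np.round(d['at'],4),round(d['score'],2),proj(p2,d['at'])) for d in robot.place_of(p,q)[:3]])
    return p,p2
E
python3 - <<'E'
from h import *
p,p2=wrist('w1.png',['weight_mid'])
for d in robot.outline_of(p,'weight_mid')[:3]:
    r=d['region'];ys,xs=np.nonzero(r);print(d['score'],xs.mean(),ys.mean(),xs.min(),xs.max(),ys.min(),ys.max(),p['pixels'][r].mean(0))
plan([(.425,-.35,.16,-10)])
E
```

```text
weight_mid [(array([ 0.4261, -0.3549,  0.0169]), 0.93, array([288., 253.])), (array([ 0.4207, -0.2632,  0.0171]), 0.71, array([269., 155.])), (array([ 0.3772, -0.4351,  0.013 ]), 0.68, array([250., 331.]))]
0.8 288.61821305841926 250.97938144329896 260 317 219 282 [115.3975945  115.31786942 112.83917526]
0.61 247.85549687950072 338.6072971675468 222 275 318 367 [11.10225636 67.07825252 24.04272684]
t 3.57 now [ 0.4266 -0.2945  0.174 ] bear -7.2 tilt 0.03 w 0.0869
[[-0.028, 0.003, 0.007, 1.4], [-0.027, 0.003, 0.007, 1.4]]
```

View pics/w1.png

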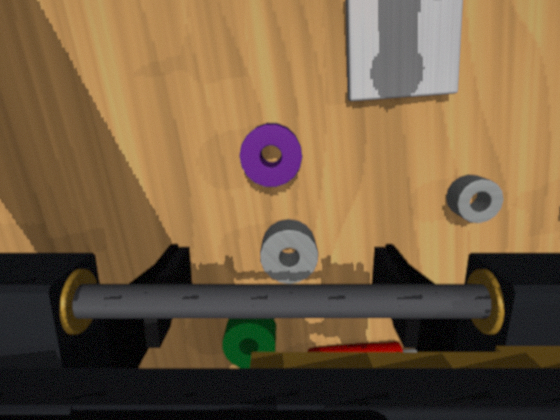

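The wrist view shows the grey ring at (288,251) with its hole at (289,256). Purple is at (271,155) and green at (249,341), both clear of the closing line.

Run:
```python
from h import *
p,p2=wrist(None,['weight_mid'])
print(onplane(p2,289,255,.034),onplane(p2,289,255,.025))
plan([(.4255,-.352,.08,-10),(.4255,-.352,.005,-10)],step=.035)
```

```text
weight_mid [(array([ 0.4202, -0.2621,  0.0161]), 0.76, array([268., 155.])), (array([ 0.375 , -0.4369,  0.0151]), 0.6, array([247., 334.]))]
[ 0.42758609 -0.34930312  0.034     ] [ 0.42731058 -0.35311004  0.025     ]
t 3.67 now [ 0.4269 -0.2946  0.1743] bear -7.2 tilt 0.04 w 0.0868
[[-0.014, 0.001, 0.024, 0.7], [-0.014, 0.002, 0.023, 0.7], [-0.014, 0.002, 0.024, 0.7], [-0.015, 0.002, 0.023, 0.7], [0.0, -0.0, 0.025, -0.0]]
[[0.0, -0.0, 0.025, -0.0], [0.0, -0.0, 0.025, -0.0]]
```

Request:
servo_tool:
  rows: [-1, -0.014, 0.001, 0.024, 0.7, -1, -0.014, 0.002, 0.023, 0.7, -1, -0.014, 0.001, 0.024, 0.7, -1, -0.015, 0.002, 0.023, 0.7, -1, 0, 0, 0, 0]

```text
time: 4.08
position: [0.4235, -0.3535, 0.0767]
tool_rot: [0.767, 0.642, -0.0, -0.002]
ft_force: [-1.4, 0.1, -0.0]
grip_width: 0.0872
grip_force: 0.0
```

Request:
servo_tool:
  rows: [-1, 0, 0, 0.025, 0, -1, 0, 0, 0.025, 0, -1, 0, 0, 0.022, 0, -1, 0, 0, 0, 0, -1, 0, 0, 0, 0]

```text
time: 4.5
position: [0.4243, -0.3519, 0.0081]
tool_rot: [0.766, 0.642, 0.0, -0.001]
ft_force: [0.0, -0.0, 0.3]
grip_width: 0.0872
grip_force: 0.0
```

Run:
```python
from h import *
p,p2=wrist('w2.png',['weight_mid'])
plan([(.4265,-.352,.006,-10)],step=.035)
```

```text
weight_mid [(array([ 0.4232, -0.2643,  0.0183]), 0.92, array([237.,  72.])), (array([ 0.423 , -0.3574,  0.0191]), 0.66, array([279., 286.]))]
t 4.6 now [ 0.4252 -0.3534  0.0094] bear -10.1 tilt 0.15 w 0.087
[[0.002, 0.001, 0.003, -0.1]]
```

View pics/w2.png

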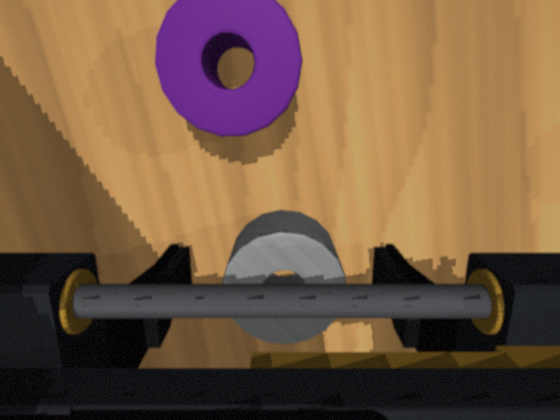

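The ring is centred between the fingers, its top face at about (284,287).

Run:
```python
from h import *
p,p2=wrist(None)
print(onplane(p2,284,287,.034))
plan([(.4265,-.352,.006,-10)],step=.035)
```

```text
[ 0.42741129 -0.35251112  0.034     ]
t 4.65 now [ 0.4253 -0.3537  0.0096] bear -10.1 tilt 0.19 w 0.087
[[0.002, 0.001, 0.004, -0.1]]
```

Request:
servo_tool:
  rows: [-1, 0.001, 0.002, 0.004, 0, 1, 0, 0, 0, 0, 1, 0, 0, 0, 0, 1, 0, 0, 0, 0, 1, 0, 0, 0, 0]
  newtons: 35

```text
time: 5.07
position: [0.4264, -0.3526, 0.0038]
tool_rot: [0.767, 0.642, -0.0, 0.0]
ft_force: [0.2, -0.3, 0.3]
grip_width: 0.0678
grip_force: 0.0
```

Request:
servo_tool:
  rows: [1, 0, 0, 0, 0, 1, 0, 0, 0, 0, 1, 0, 0, 0, 0]

```text
time: 5.32
position: [0.4259, -0.3524, 0.0035]
tool_rot: [0.767, 0.642, -0.0, -0.001]
ft_force: [-1.8, -0.2, 0.5]
grip_width: 0.0515
grip_force: 35.0
```

Run:
```python
from h import *
plan([(.4265,-.352,.10,-10),(.54,-.29,.225,-4)],step=.035)
```

```text
t 5.32 now [ 0.4259 -0.3524  0.0035] bear -10.1 tilt 0.07 w 0.0515
[[0.0, 0.0, -0.032, -0.0], [0.0, 0.0, -0.032, -0.0], [0.001, 0.0, -0.032, -0.0], [0.013, 0.017, -0.021, -1.0], [0.013, 0.017, -0.021, -1.0]]
[[0.013, 0.017, -0.021, -1.0], [0.013, 0.018, -0.021, -1.0], [0.012, 0.018, -0.021, -1.0], [0.012, 0.018, -0.021, -1.0]]
```

Request:
servo_tool:
  rows: [1, 0, 0, -0.015, 0, 1, 0, 0, -0.03, 0, 1, 0.001, 0, -0.032, 0, 1, 0.012, 0.015, -0.03, -1, 1, 0.012, 0.017, -0.025, -1]

```text
time: 5.73
position: [0.4611, -0.3329, 0.1364]
tool_rot: [0.756, 0.655, -0.0, -0.001]
ft_force: [0.7, -0.8, -5.4]
grip_width: 0.0515
grip_force: 35.0
```

Request:
servo_tool:
  rows: [1, 0.013, 0.017, -0.024, -1, 1, 0.013, 0.018, -0.023, -1, 1, 0.013, 0.018, -0.022, -1, 1, 0.012, 0.02, -0.021, -1, 1, 0, 0.01, 0, 0]

```text
time: 6.15
position: [0.5545, -0.2903, 0.2294]
tool_rot: [0.731, 0.682, 0.002, 0.003]
ft_force: [1.4, -1.6, -4.2]
grip_width: 0.0515
grip_force: 35.0
```

Request:
servo_tool:
  rows: [1, 0, 0, 0, 0, 1, 0, 0, 0, 0, 1, 0, 0, 0, 0]

```text
time: 6.4
position: [0.5482, -0.2909, 0.223]
tool_rot: [0.732, 0.681, -0.001, -0.003]
ft_force: [-0.1, 0.5, -5.4]
grip_width: 0.0517
grip_force: 35.0
```

Run:
```python
from h import *
p,p2=wrist('w3.png',['seat','weight_mid'])
print('expected peg top',proj(p2,[.543,-.159,.171]),'seat',proj(p2,[.543,-.159,.125]))
s=robot.camera('scene');t=robot.camera('top')
for c in (s,t): print([(np.round(d['at'],4),round(d['score'],2)) for d in robot.place_of(c,'weight_mid')[:4]],[(np.round(d['at'],4),round(d['score'],2)) for d in robot.place_of(c,'seat')[:2]])
plan([(.543,-.159,.2,-4)])
```

```text
seat [(array([ 0.544 , -0.1594,  0.125 ]), 0.88, array([259.,  12.]))]
weight_mid [(array([ 0.5468, -0.2932,  0.24  ]), 0.94, array([276., 286.])), (array([ 0.4218, -0.2631,  0.0159]), 0.66, array([154., 162.])), (array([ 0.5949, -0.3264,  0.0128]), 0.4, array([328., 210.]))]
expected peg top [251. -10.] seat [257.  12.]
[(array([ 0.4253, -0.259 ,  0.0163]), 0.69), (array([ 0.3753, -0.4396,  0.0177]), 0.59)] [(array([ 0.5417, -0.1589,  0.1223]), 0.74)]
[(array([ 0.4203, -0.2635,  0.0146]), 0.46), (array([ 0.3783, -0.4371,  0.0177]), 0.45)] [(array([ 0.5442, -0.1557,  0.1249]), 0.59)]
t 6.85 now [ 0.5503 -0.2918  0.2255] bear -4.1 tilt 0.01 w 0.0514
[[0.033, -0.004, 0.006, -0.0], [0.033, -0.004, 0.006, -0.0], [0.033, -0.004, 0.007, -0.0], [0.033, -0.005, 0.006, -0.0]]
```

View pics/w3.png

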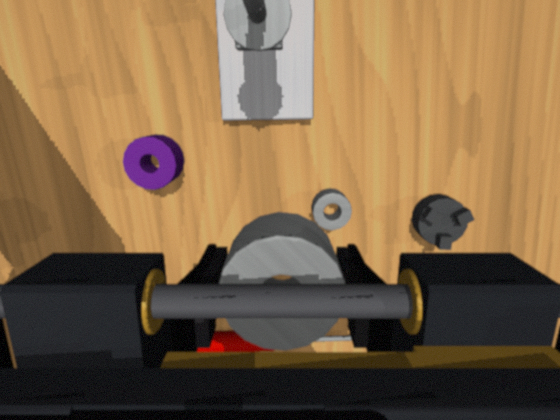

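The seat and peg foot show at (257,13), which agrees with the network. The held ring's top face is at (283,291). I'll move in closer for a finer fix.

Request:
servo_tool:
  rows: [1, 0.03, -0.003, 0, 0, 1, 0.03, -0.003, 0, 0, 1, 0, 0, 0, 0, 1, 0, 0, 0, 0, 1, 0, 0, 0, 0]

```text
time: 7.27
position: [0.5492, -0.2316, 0.2259]
tool_rot: [0.732, 0.681, -0.0, 0.001]
ft_force: [-0.2, 0.1, -4.2]
grip_width: 0.0514
grip_force: 35.0
```

Run:
```python
from h import *
o=robot.get_obs();print(o['position'])
p,p2=wrist('w4.png',['seat','weight_mid'])
z=o['position'][2]
print('weight ctr',onplane(p2,283,291,z+.0303)-o['position'])
print(proj(p2,[.5435,-.159,.125]),proj(p2,[.5435,-.159,.171]))
```

```text
[ 0.54923609 -0.23159116  0.22594763]
seat [(array([ 0.543 , -0.1625,  0.1259]), 0.87, array([263., 112.]))]
weight_mid [(array([ 0.4236, -0.2622,  0.0157]), 0.92, array([164., 216.])), (array([ 0.5494, -0.2311,  0.243 ]), 0.66, array([279., 280.]))]
weight ctr [0.00174763 0.00229432 0.0303    ]
[264. 107.] [260. 108.]
```

View pics/w4.png

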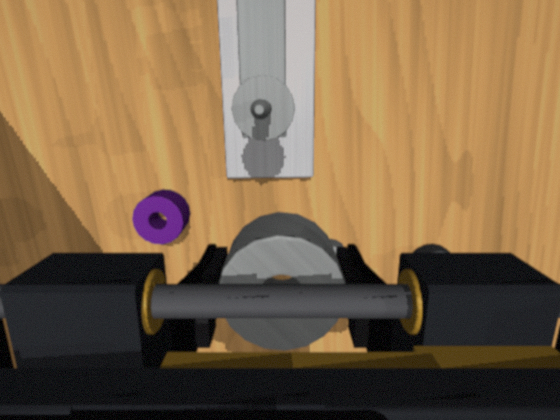

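The peg top is at (261,108), concentric with the seat circle. That puts the seat at about (0.5435,-0.1595), and the held ring sits about 2 mm ahead of the TCP.

Run:
```python
from h import *
p,p2=wrist()
print(onplane(p2,261,108,.171),onplane(p2,263.5,108.5,.125))
plan([(.542,-.161,.2,-4)])
```

```text
[ 0.5439309  -0.15994487  0.171     ] [ 0.54321747 -0.16066231  0.125     ]
t 7.47 now [ 0.549  -0.2324  0.2256] bear -4.2 tilt 0.04 w 0.0513
[[0.035, -0.006, 0.013, -0.1], [0.036, -0.006, 0.013, -0.1]]
```

Request:
servo_tool:
  rows: [1, 0.025, -0.004, 0, 0, 1, 0.025, -0.004, 0.008, 0, 1, 0.02, -0.004, 0.008, 0, 1, 0, 0, 0, 0, 1, 0, 0, 0, 0]

```text
time: 7.88
position: [0.5414, -0.16, 0.2091]
tool_rot: [0.732, 0.682, -0.0, -0.001]
ft_force: [0.2, 0.1, -4.3]
grip_width: 0.0512
grip_force: 35.0
```

Run:
```python
from h import *
p,p2=wrist('w5.png')
plan([(.542,-.162,.18,None)])
s=robot.camera('scene'); x=s['pixels'][190:290,170:303]; x=cv2.resize(x,None,fx=3.5,fy=3.5,interpolation=2); 
w=cv2.resize(p['pixels'][200:400,180:380],(350,350))
cv2.imwrite('pics/v5.png',np.hstack([x[:350,:440],w])[:,:,::-1])
```

```text
t 7.93 now [ 0.5423 -0.1612  0.2096] bear -4.1 tilt 0.07 w 0.0516
[[-0.001, -0.0, 0.03, 0.0]]
```

View pics/v5.png

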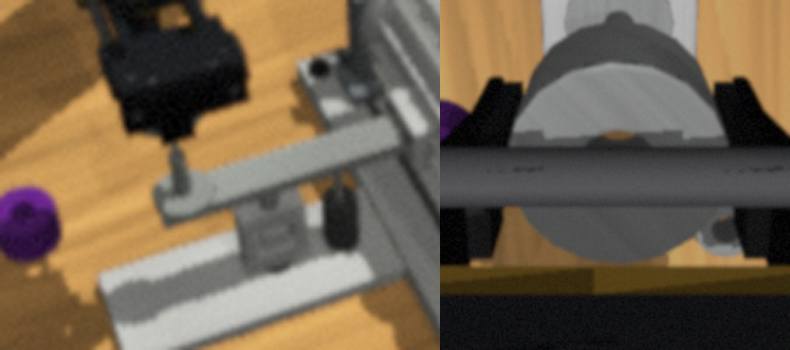

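The ring hangs just over the peg, which sits below it in the scene crop at (178,160). I'll lower in steps and watch the force.

Request:
servo_tool:
  rows: [1, -0.001, 0, 0.012, 0, 1, 0, 0, 0.012, 0, 1, 0, 0, 0.01, 0, 1, 0, 0, 0.008, 0, 1, 0, 0, 0, 0]

```text
time: 8.4
position: [0.5409, -0.162, 0.1658]
tool_rot: [0.732, 0.681, -0.001, -0.002]
ft_force: [-0.8, 0.4, -3.9]
grip_width: 0.0516
grip_force: 35.0
```

Run:
```python
from h import *
plan([(.542,-.162,.135,None)]);o=robot.get_obs();print(o['ft_force'],o['moment'])
```

```text
t 8.4 now [ 0.5409 -0.162   0.1658] bear -4.2 tilt 0.19 w 0.0516
[[-0.0, 0.001, 0.031, 0.0]]
[-0.77297463  0.39230552 -3.9489553 ] [-0.08708414  0.07357016  0.02481739]
```

Request:
servo_tool:
  rows: [1, 0, 0, 0.008, 0, 1, 0, 0, 0.008, 0, 1, 0, 0, 0.006, 0, 1, 0, 0, 0, 0]

```text
time: 8.73
position: [0.541, -0.1613, 0.1441]
tool_rot: [0.732, 0.681, -0.0, -0.001]
ft_force: [-1.0, 0.3, -4.9]
grip_width: 0.0515
grip_force: 35.0
```

Request:
servo_tool:
  rows: [1, 0, 0, 0.005, 0, 1, 0, 0, 0.004, 0, 1, 0, 0, 0.002, 0, 1, 0, 0, 0, 0]

```text
time: 9.07
position: [0.5415, -0.1615, 0.1341]
tool_rot: [0.732, 0.681, -0.0, -0.0]
ft_force: [-0.8, -0.3, -5.0]
grip_width: 0.0514
grip_force: 35.0
```

Request:
servo_tool:
  rows: [1, 0, 0, 0.002, 0, 1, 0, 0, 0.002, 0, 1, 0, 0, 0, 0]

```text
time: 9.32
position: [0.5417, -0.1616, 0.1303]
tool_rot: [0.732, 0.681, -0.0, -0.0]
ft_force: [-0.0, 1.1, -4.8]
grip_width: 0.0513
grip_force: 35.0
```

Request:
servo_tool:
  rows: [1, 0, 0, 0.001, 0, 1, 0, 0, 0, 0]

```text
time: 9.48
position: [0.5418, -0.1617, 0.1295]
tool_rot: [0.732, 0.681, -0.0, -0.0]
ft_force: [-0.3, -0.1, -5.3]
grip_width: 0.0513
grip_force: 35.0
```

Request:
servo_tool:
  rows: [1, 0, 0, 0.001, 0, 1, 0, 0, 0, 0]

```text
time: 9.65
position: [0.5418, -0.1617, 0.1285]
tool_rot: [0.732, 0.681, -0.0, -0.0]
ft_force: [0.0, 0.3, -5.2]
grip_width: 0.0509
grip_force: 35.0
```

Request:
servo_tool:
  rows: [1, 0, 0, 0.001, 0, 1, 0, 0, 0, 0]

```text
time: 9.82
position: [0.5418, -0.1617, 0.1275]
tool_rot: [0.732, 0.681, 0.0, 0.0]
ft_force: [0.6, 0.3, -5.6]
grip_width: 0.0514
grip_force: 35.0
```

Request:
servo_tool:
  rows: [1, 0, 0, 0.001, 0, 1, 0, 0, 0, 0]

```text
time: 9.98
position: [0.5419, -0.1618, 0.1266]
tool_rot: [0.732, 0.681, -0.0, 0.0]
ft_force: [-0.6, -0.3, -3.1]
grip_width: 0.0515
grip_force: 35.0
```

Contact has begun: the force went from -5.2 to -3.1 N. One more small step.

Request:
servo_tool:
  rows: [1, 0, 0, 0.001, 0, 1, 0, 0, 0, 0]

```text
time: 10.15
position: [0.5419, -0.1619, 0.1258]
tool_rot: [0.732, 0.681, -0.0, 0.0]
ft_force: [-0.3, -0.4, -1.4]
grip_width: 0.0513
grip_force: 35.0
```

Request:
servo_tool:
  rows: [-0.5, 0, 0, 0, 0, -0.7, 0, 0, 0, 0, -1, 0, 0, 0, 0, -1, 0, 0, 0, 0, -1, 0, 0, 0, 0]

```text
time: 10.57
position: [0.5422, -0.1618, 0.1258]
tool_rot: [0.732, 0.681, 0.0, 0.0]
ft_force: [-1.2, -0.5, -0.4]
grip_width: 0.0768
grip_force: 0.0
```

Run:
```python
from h import *
p,p2=wrist('w6.png',['weight_mid'])
s=robot.camera('scene')
for q in ['weight_mid','seat','knob']: print(q,[(np.round(d['at'],4),round(d['score'],2)) for d in robot.place_of(s,q)[:3]])
x=cv2.resize(s['pixels'][190:290,170:303],None,fx=3.5,fy=3.5,interpolation=2)
w=cv2.resize(p['pixels'][200:400,180:380],(350,350))
cv2.imwrite('pics/v6.png',np.hstack([x[:350,:440],w])[:,:,::-1])
plan([(.542,-.162,.135,None)])
```

```text
weight_mid [(array([ 0.5381, -0.1625,  0.1406]), 0.67, array([270., 281.]))]
weight_mid [(array([ 0.4231, -0.2614,  0.0188]), 0.86), (array([ 0.3757, -0.4363,  0.0177]), 0.69), (array([ 0.5451, -0.1608,  0.1389]), 0.57)]
seat []
knob [(array([0.6224, 0.0888, 0.2679]), 0.75)]
t 10.87 now [ 0.5418 -0.1617  0.1256] bear -4.1 tilt 0.0 w 0.0866
[[-0.0, 0.0, -0.009, 0.0]]
```

View pics/v6.png

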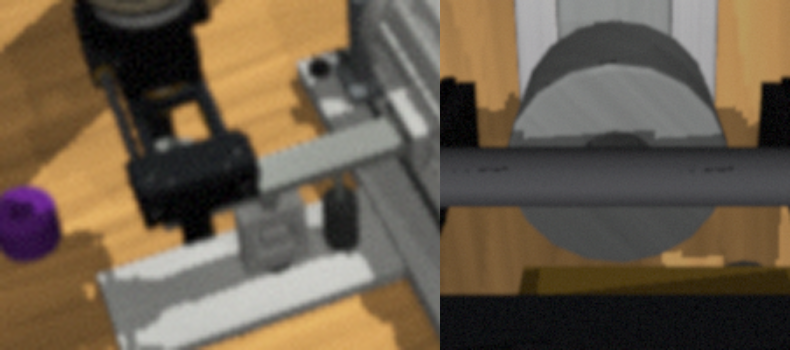

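The ring sits flat over the peg and the fingers are clear of it. Next I'll rise and go to the knob.

Run:
```python
from h import *
plan([(.542,-.162,.215,-4),(.61,.02,.34,-4)],step=.036)
```

```text
t 10.87 now [ 0.5418 -0.1617  0.1256] bear -4.1 tilt 0.0 w 0.0866
[[-0.0, 0.0, -0.03, -0.0], [-0.0, 0.0, -0.03, -0.0], [-0.0, 0.0, -0.029, -0.0], [0.027, 0.008, -0.018, -0.0], [0.027, 0.008, -0.018, -0.0]]
[[0.026, 0.008, -0.018, -0.0], [0.027, 0.008, -0.018, -0.0], [0.026, 0.008, -0.018, -0.0], [0.027, 0.007, -0.018, -0.0], [0.026, 0.008, -0.017, -0.0]]
```

Request:
servo_tool:
  rows: [-1, 0, 0, -0.01, 0, -1, 0, 0, -0.02, 0, -1, 0, 0, -0.03, 0, -1, 0, 0, -0.03, 0, -1, 0.01, 0.003, -0.025, 0]

```text
time: 11.28
position: [0.5457, -0.1533, 0.2432]
tool_rot: [0.733, 0.681, -0.0, 0.001]
ft_force: [0.3, -0.4, -0.7]
grip_width: 0.0872
grip_force: 0.0
```

Request:
servo_tool:
  rows: [-1, 0.027, 0.008, -0.018, 0, -1, 0.027, 0.008, -0.018, 0, -1, 0.027, 0.008, -0.018, 0, -1, 0.027, 0.008, -0.018, 0, -1, 0.027, 0.008, -0.018, 0]

```text
time: 11.7
position: [0.5951, -0.0188, 0.3325]
tool_rot: [0.732, 0.681, 0.0, 0.0]
ft_force: [-0.0, 0.0, 0.8]
grip_width: 0.0871
grip_force: 0.0
```

Request:
servo_tool:
  rows: [-1, 0.025, 0.008, -0.01, 0, -1, 0.01, 0, 0, 0, -1, 0, 0, 0, 0, -1, 0, 0, 0, 0]

```text
time: 12.03
position: [0.6046, 0.0141, 0.34]
tool_rot: [0.732, 0.682, -0.001, -0.0]
ft_force: [-0.5, -0.7, -0.6]
grip_width: 0.0867
grip_force: 0.0
```

Run:
```python
from h import *
p,p2=wrist('w7.png',['knob'])
for d in robot.outline_of(p,'knob')[:2]:
    ys,xs=np.nonzero(d['region']);u,v=(xs.min()+xs.max())/2,(ys.min()+ys.max())/2
    print(d['score'],xs.min(),xs.max(),ys.min(),ys.max(),onplane(p2,xs.mean(),ys.mean(),.275))
print(proj(p2,[.624,.088,.278]))
plan([(.624,.088,.33,-4)])
s=robot.camera('scene')
for q in ['weight_mid','seat','knob']: print(q,[(np.round(d['at'],4),round(d['score'],2)) for d in robot.place_of(s,q)[:4]])
x=cv2.resize(s['pixels'][150:290,190:376],None,fx=2.5,fy=2.5,interpolation=2)[:350,:465]
w=cv2.resize(p['pixels'],(333,250)); w=np.vstack([w,np.zeros((100,333,3),np.uint8)])
cv2.imwrite('pics/v7.png',np.hstack([x,w])[:,:,::-1])
```

```text
knob [(array([0.6257, 0.0882, 0.2661]), 0.87, array([305., 102.]))]
0.57 283 335 78 131 [0.62716312 0.08634844 0.275     ]
[304. 102.]
t 12.18 now [0.6047 0.0128 0.3395] bear -4.2 tilt 0.15 w 0.087
[[0.038, 0.007, 0.005, -0.1], [0.038, 0.007, 0.004, -0.1]]
weight_mid [(array([ 0.5457, -0.1594,  0.1404]), 0.94), (array([ 0.3769, -0.4388,  0.0199]), 0.93), (array([ 0.4211, -0.2621,  0.0151]), 0.59), (array([ 0.5398, -0.157 ,  0.1228]), 0.3)]
seat [(array([ 0.5404, -0.1605,  0.1212]), 0.63)]
knob [(array([0.6199, 0.088 , 0.2702]), 0.51)]
```

View pics/v7.png

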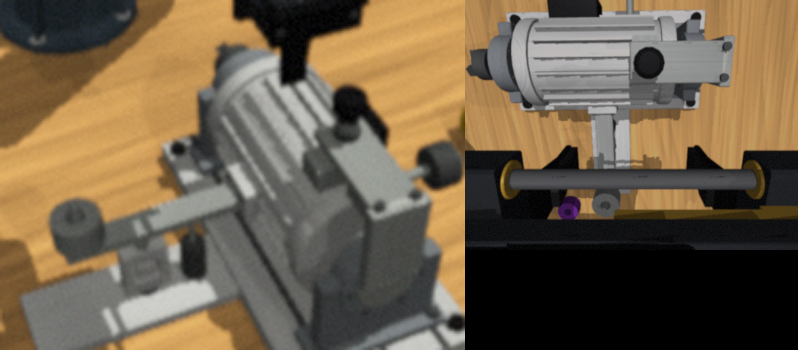

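The weight sits flat on the arm at (75,230) in the crop. The black knob on the ledge is at (348,100) there and (305,102) in the full wrist picture, so about (0.625,0.087).

Request:
servo_tool:
  rows: [-1, 0.03, 0.005, 0, 0, -1, 0.03, 0.005, 0, 0, -1, 0.013, 0.005, 0, 0, -1, 0, 0, 0, 0, -1, 0, 0, 0, 0]

```text
time: 12.8
position: [0.6259, 0.0858, 0.3402]
tool_rot: [0.732, 0.682, -0.001, 0.0]
ft_force: [0.4, -0.3, 0.3]
grip_width: 0.0868
grip_force: 0.0
```

Run:
```python
from h import *
plan([(.625,.087,.30,-4),(.625,.087,.249,-4)],step=.02)
```

```text
t 12.8 now [0.6259 0.0858 0.3402] bear -4.1 tilt 0.08 w 0.0868
[[0.0, -0.0, 0.013, -0.0], [0.001, -0.0, 0.014, -0.0], [0.0, -0.001, 0.013, -0.0], [0.0, 0.0, 0.017, -0.0], [0.0, 0.0, 0.017, -0.0]]
[[0.0, 0.0, 0.017, -0.0]]
```

Request:
servo_tool:
  rows: [-1, 0, 0, 0.02, 0, -1, 0.001, 0, 0.025, 0, -1, 0, -0.001, 0.025, 0, -1, 0, 0, 0.021, 0, -1, 0, 0, 0, 0]

```text
time: 13.22
position: [0.6214, 0.0853, 0.2447]
tool_rot: [0.733, 0.681, -0.004, -0.003]
ft_force: [-1.1, 0.7, -0.0]
grip_width: 0.0873
grip_force: 0.0
```

Request:
servo_tool:
  rows: [1, 0, 0, 0, 0, 1, 0, 0, 0, 0, 1, 0, 0, 0, 0, 1, 0, 0, 0, 0, 1, 0, 0, 0, 0]
  newtons: 20

```text
time: 13.63
position: [0.6256, 0.0869, 0.251]
tool_rot: [0.732, 0.681, 0.001, 0.001]
ft_force: [-0.1, -0.8, -0.0]
grip_width: 0.0615
grip_force: 0.0
```

Request:
servo_tool:
  rows: [1, 0, 0, 0, 0, 1, 0, 0, 0, 0, 1, 0, 0, 0, 0, 1, 0, 0, 0, 0, 1, 0, 0, 0, 0]
  newtons: 50

```text
time: 14.05
position: [0.6262, 0.0869, 0.2497]
tool_rot: [0.732, 0.681, 0.001, 0.001]
ft_force: [3.4, -0.2, -0.9]
grip_width: 0.0304
grip_force: 50.0
```

Request:
servo_tool:
  rows: [1, 0, 0, -0.003, 0, 1, 0, 0, -0.003, 0, 1, 0, 0, -0.003, 0, 1, 0, 0, 0, 0]

```text
time: 14.38
position: [0.6261, 0.087, 0.2554]
tool_rot: [0.732, 0.681, 0.0, 0.0]
ft_force: [6.6, 0.8, -13.5]
grip_width: 0.0305
grip_force: 50.0
```

Request:
servo_tool:
  rows: [1, 0, 0, -0.002, 0, 1, 0, 0, -0.002, 0, 1, 0, 0, -0.002, 0, 1, 0, 0, 0, 0, 1, 0, 0, 0, 0]

```text
time: 14.8
position: [0.6261, 0.0868, 0.2616]
tool_rot: [0.732, 0.681, 0.0, 0.0]
ft_force: [6.9, -0.6, -13.3]
grip_width: 0.0306
grip_force: 50.0
```

Request:
servo_tool:
  rows: [1, 0, 0.001, -0.002, 0, 1, 0, 0, -0.001, 0, 1, 0, 0, -0.001, 0, 1, 0, 0, 0, 0]

```text
time: 15.13
position: [0.6261, 0.0868, 0.2652]
tool_rot: [0.732, 0.681, -0.001, -0.001]
ft_force: [5.2, 0.3, -13.4]
grip_width: 0.0309
grip_force: 50.0
```

Request:
servo_tool:
  rows: [1, 0, 0, -0.001, 0, 1, 0, 0, 0, 0, 1, 0, 0, 0, 0]

```text
time: 15.38
position: [0.6261, 0.0868, 0.2657]
tool_rot: [0.732, 0.681, -0.001, -0.001]
ft_force: [6.6, 1.0, -14.9]
grip_width: 0.0303
grip_force: 50.0
```

Request:
servo_tool:
  rows: [1, 0, 0, -0.001, 0, 1, 0, 0, -0.001, 0, 1, 0, 0, 0, 0, 1, 0, 0, 0, 0, 1, 0, 0, 0, 0]

```text
time: 15.8
position: [0.6261, 0.0869, 0.2658]
tool_rot: [0.732, 0.681, -0.001, -0.001]
ft_force: [8.6, -0.5, -22.3]
grip_width: 0.0304
grip_force: 50.0
```

Run:
```python
from h import *
s=robot.camera('scene');save(s,'end.png')
for c in (s,robot.camera('top')):
  for q in ['weight_mid','seat','knob','frame']: print(q,[(np.round(d['at'],4),round(d['score'],2)) for d in robot.place_of(c,q)[:4]])
a=cv2.imread('pics/scene0.png')
# bar edge shift: compare with the locked picture along the columns of the bar
w=s['pixels'][:,:,::-1]
for col in (240,246,252): 
    f=lambda im: im[225:262,col].mean(1).round().astype(int).tolist()
    print(col,f(a),f(w))
```

```text
weight_mid [(array([ 0.4237, -0.2616,  0.0165]), 0.85), (array([ 0.5443, -0.1609,  0.1295]), 0.82), (array([ 0.377 , -0.4367,  0.018 ]), 0.67)]
seat [(array([ 0.542 , -0.1617,  0.113 ]), 0.66), (array([ 0.5555,  0.0889, -0.0007]), 0.61)]
knob [(array([0.623 , 0.0888, 0.2863]), 0.39)]
frame [(array([0.5585, 0.0897, 0.1141]), 0.62)]
weight_mid [(array([ 0.3756, -0.4375,  0.0167]), 0.8), (array([ 0.5428, -0.1621,  0.1293]), 0.72), (array([ 0.4204, -0.2633,  0.0144]), 0.59)]
seat [(array([ 0.545 , -0.1602,  0.1152]), 0.57), (array([ 0.5244, -0.4808, -0.0013]), 0.29)]
knob []
frame []
240 [126, 128, 133, 133, 135, 132, 134, 131, 129, 132, 141, 146, 147, 147, 146, 142, 148, 143, 141, 129, 101, 75, 77, 95, 105, 111, 109, 106, 102, 92, 81, 83, 83, 78, 79, 78, 78] [145, 146, 150, 154, 155, 151, 149, 145, 148, 151, 159, 162, 162, 165, 168, 170, 165, 166, 162, 152, 126, 103, 90, 81, 83, 89, 109, 118, 117, 99, 98, 95, 93, 92, 86, 91, 84]
246 [131, 132, 135, 132, 127, 129, 131, 137, 143, 149, 147, 143, 143, 145, 144, 143, 138, 131, 105, 78, 66, 69, 64, 60, 70, 86, 93, 85, 79, 81, 88, 87, 91, 85, 79, 81, 90] [150, 151, 151, 150, 148, 145, 148, 156, 159, 156, 140, 118, 101, 94, 98, 92, 90, 94, 93, 91, 86, 78, 73, 72, 75, 98, 107, 99, 96, 91, 98, 106, 103, 96, 87, 95, 103]
252 [131, 129, 130, 132, 135, 138, 151, 153, 145, 142, 140, 144, 142, 138, 139, 132, 107, 77, 76, 91, 108, 109, 106, 103, 97, 87, 84, 80, 77, 76, 77, 77, 83, 87, 92, 97, 89] [149, 146, 145, 145, 152, 154, 154, 152, 136, 111, 96, 90, 90, 92, 90, 92, 92, 87, 82, 73, 75, 90, 107, 115, 111, 100, 95, 92, 89, 84, 90, 94, 93, 99, 106, 106, 103]
```

The weight has come down 11 mm, the knob is against its stop and the force is steady, so I'm handing in.

```bash
python3 -c "
from rig import robot
o=robot.get_obs();print(o['position'],o['ft_force'],o['grip_force']);print(robot.hand_in())"
```

```text
[0.62606742 0.08684925 0.26584253] [  8.3485742   -0.02815113 -21.16808112] 50.0242717936635
the job is handed in; nothing more can be done
None
```

I handed the job in with the larger weight on the peg, the knob held fully up against its stop, and the arm down about 11 mm at the peg, as expected on the load cell (contact force not measured); no verdict came back.

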